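# Set the load of a dead-weight gauge and hold its foot up with the cam lever

## Task

Load the gauge's pan with knob weights from the foam tray, standing upright, until its pointer rests between the two fingers of the limit marker, leaving the weights you do not need standing in the tray. Then, with the weights riding on the pan, swing the cam lever up to the point of highest lift and finish while still holding it there, so that the foot stays raised for the next specimen; leave the other loose things on the bench where they are.

Things in the scene. Friction and masses are not known exactly. Their poses are not given: they have to be found in the camera images.
- gauge: grey dead-weight gauge, fixed to the bench: base 140 (x) x 160 (y) x 20 mm, column behind, vertical sprung spindle in the middle with a foot below and an open weight pan on top; origin = centre of the base's underside, z up, x to the gauge's back (away from the robot), y to its left; the scale bar stands at the base's front left corner, the cam lever on its right (-y) side
- pan: round steel weight pan, 84 mm across with a rim 8 mm high and 2 mm thick, on the sprung spindle; it only moves up and down; origin = centre of the pan's floor, 142 mm above the bench when empty; each weight sinks it about 7 mm. Inside it is flat over a radius of 39 mm
- pointer_tip (a point): tip of the thin dark pointer that sticks out to the front left from under the pan and rides up and down with it in front of the white scale face; 137 mm above the bench when the pan is empty; 2 mm thick
- limit_marker: small dark marker clamped (fixed) on the scale bar: two level fingers, one above the other, 11 mm apart, just beyond the pointer's tip; origin = midway between them, at the end nearest the pointer. It sits 6 to 16 mm below the empty pan's pointer, so one or two weights are needed; the pointer is set when its tip is within 4.5 mm of this height
- lift_lever (a joint): angle of the cam lever (rad): 0 = at rest, pointing to the gauge's front (-x), 30 degrees below level; grows as the ball swings up; at 2.09 the lever stands straight up and the eccentric cam under the pan is at its highest lift (pan 5.5 mm above its empty height); beyond that the lift falls, to the stop at 2.62. A spring pulls it back to 0 (0.07 to 0.2 N m), so it must be held
- lever_ball (a point): centre of the black ball, 24 mm across, at the end of the 9 mm steel lever rod; 120 mm from the lever's axis; 40 mm above the bench at rest, 220 mm when the lever stands up; free bench under it at rest
- lever_hinge (a point): point on the cam lever's axis, in the plane in which the ball moves; the axis runs along the gauge's y axis, 100 mm above the bench
- weight_tray: low black foam tray, 95 (x) x 130 (y) mm, fixed to the bench, that holds the weights: foam floor 8 mm above the bench, rim 18 mm high and 3 mm thick; origin = centre of its underside
- weight_1: steel knob weight of 100 g (three alike): body 24 mm across and 23 mm high, narrow neck, round knob 16 mm across from 31 to 40 mm above its underside, to be gripped; origin = centre of its underside, z up; stands in the foam tray at the start
- weight_2: steel knob weight of 100 g (three alike): body 24 mm across and 23 mm high, narrow neck, round knob 16 mm across from 31 to 40 mm above its underside, to be gripped; origin = centre of its underside, z up; stands in the foam tray at the start
- weight_3: steel knob weight of 100 g (three alike): body 24 mm across and 23 mm high, narrow neck, round knob 16 mm across from 31 to 40 mm above its underside, to be gripped; origin = centre of its underside, z up; stands in the foam tray at the start
- reference_block: step standard in its holder, 36 x 60 x 20 mm, standing between the gauge and the tray; not to be moved; origin = centre of its underside
- vial_1: small vial with a white cap, 27 mm across, 54 mm high; not to be moved; origin = centre of its underside
- vial_2: small vial with an orange cap, 27 mm across, 54 mm high; not to be moved; origin = centre of its underside
- loupe: black standing loupe, 39 mm across, 43 mm high; not to be moved; origin = centre of its underside

How it is judged:
By the outcome, as a careful person would: the job done as asked, in the order asked, and still so for the second after the job is handed in, while the arm keeps its last pose, push and grip.
It also fails if it takes over 67 s, if anything falls off the work surface, if the arm or the gripper's body presses on something with over 40 N, if the wrist force passes 120 N, or if a joint passes its speed limit or range.

## Robot

A 6-joint arm with a two-finger parallel gripper is mounted at the origin on a cart in front of the work surface, level with it; the furniture and walls round the work are solid. World frame = base frame: x ahead of the robot, y to its left, z up, the work surface at z = 0. Lengths are in m, angles in degrees, forces in N, time in s.
With the tool pointing down it reaches from about 0.4 to 0.825 m from the base axis. Payload 7 kg.
Tool frame: the origin (TCP) lies at the very end of the fingers, on their centre line; the grasp point (between the pads) lies 19 mm behind it (ctrl.grip_depth is the distance from the TCP to the grasp point, in m); z points along the fingers, y is the line along which they close (so a half turn about z gives the same grasp; the last joint's range is limited). The gripper opens to 88 mm and grips with 3 to 60 N. Pads are 19 mm wide; open, the fingers measure 130 mm over their backs; the gripper's body (78 mm by 193 mm) begins 47 mm behind the grasp point.
Start: joints at [-48.524, 20.546, 0.682, 0, -70.136, -16.507], TCP at [0.285, -0.612, 0.227] pointing down, gripper open.
Joint ranges: [-176.03, 176.03], [-82.01, 121.73], [-58.28, 71.71], [-173.87, 95.51], [-174.79, -0.11], [-173.66, 173.66]. Speed limits (degrees/s): [136.94, 136.94, 172.46, 180, 180, 180].

## Interface

Orientations are given as [roll, pitch, yaw] about the fixed x, y, z axes, in that order (R = Rz(yaw) Ry(pitch) Rx(roll)).
In Python, from plant import get_obs, eyes, ctrl, spotter gives the robot as it stands.
- The arm moves only by the shell command python3 -m crank 'ROWS'. ROWS is JSON, one flat list of numbers, 7 for each row, row after row: the turn, a rotation vector about the tool's x, y, z in rad, then the shift along the tool's x, y, z in mm, then the opening, from 0 (shut) to 1 (fully open). A call has 1 to 5 rows; each row shifts and turns the commanded pose from where the row before left it, along the tool's axes as they then stand; what a row does not reach is not made up. A row lasts 1/8 s, in which the tool goes at most 62.5 mm and 10.7 degrees, less where a joint would pass 70% of its speed; a pose out of reach is approached as far as the arm can. A call is refused whole if a number of a shift passes 62.5 or a number of a turn 0.188, either way. A call with a gripper value outside its range is refused whole. The fingers move at their own pace and stop on an object; the grip force is fixed at half the most. Time passes only in rows, so rows that do not move let the fingers close. It gives the time, the measured TCP pose, the force, the opening and the grip force at its end, in the units of the state.
- get_obs(): the state, without advancing time (a new reading comes with each control period).
- eyes.snapshot(name): name is "side" or "top" or "wrist"; returns the picture (480x640x3 uint8, blue, green, red); there is no depth.
- eyes.camera_model(name): a dict with "fx", "fy", "cx", "cy" (pixels), "extrinsics" (4x4, takes a point from camera to world coordinates). Camera axes: x right, y down, z forward; pixel columns grow to the right and rows downward; lengths in m; the calibration is good to about 2 mm. A picture is of the moment at which its call begins: read the wrist's pose just before it. camera_model takes no time and is no camera call; for the wrist camera it gives the pose at the moment of the call.
- ctrl.close_job(): hands the job in; it is judged then, once.
Trained networks look in the newest picture that a camera, given by its name, has taken for a name from the list of things; names that differ only in an ending like _2 or _b are one class to them, and where a whole thing is asked for, a point or a joint stands for the part that bears it (a point fixed in the world has none). Each returns a list of dicts, best first, with "p" (0 to 1); they miss things now and then, are a little off and sometimes report something else, mostly with a low value. They report only what shows in the picture. A call takes as long as a camera call.
- spotter.outline_of(camera, target): "region" (480x640 bool, what is visible of it) and "rect" ([left, top, width, height] in pixels, round what is visible of it).
- spotter.place_of(camera, target): "location" ([column, row] in pixels: a listed point, or the origin of a listed thing).
The state is a dict: "clock": time; "joint_pos": joint angles; "qvel": joint speeds; "tau": joint torques, N m; "tool_pos": TCP position; "orientation": TCP orientation; "force": force on the tool from outside, world axes, zero at the start; "moment": the same for the moment, N m; "opening": finger opening in m; "gripper_force": force on a finger pad.
Only numpy, scipy, OpenCV 4.12 (cv2) and the standard library are available. Lean on these libraries where they do the work, as an engineer would, in place of code of your own. Each camera call takes 0.05 s, during which the arm holds its last target. There are 200 camera calls.

## Working session

There is one attempt and no reset: what is moved stays moved. The work goes in short steps, Python scripts to look and compute and a shell command to move; the robot and the scene stay as the last step left them, time stands still between calls to the robot, and variables do not carry over. Pictures are saved under pics/ and viewed, at most 12 in all, crops included, and the job is handed in when it is done.

```bash
mkdir -p pics; ls
cat > h.py <<'E'
import numpy as np, cv2
from plant import get_obs, eyes, ctrl, spotter
from scipy.spatial.transform import Rotation as R
def ray(m,px):
    E=np.array(m["extrinsics"]); d=E[:3,:3]@np.array([(px[0]-m["cx"])/m["fx"],(px[1]-m["cy"])/m["fy"],1.])
    return E[:3,3],d/np.linalg.norm(d)
def atz(m,px,z):
    o,d=ray(m,px); return o+d*(z-o[2])/d[2]
def tri(rays):
    A=np.zeros((3,3));b=np.zeros(3)
    for o,d in rays:
        P=np.eye(3)-np.outer(d,d);A+=P;b+=P@o
    x=np.linalg.solve(A,b); return x,[np.linalg.norm((np.eye(3)-np.outer(d,d))@(x-o)) for o,d in rays]
def proj(m,p):
    E=np.linalg.inv(np.array(m["extrinsics"])); c=E[:3,:3]@np.array(p)+E[:3,3]
    return [m["cx"]+m["fx"]*c[0]/c[2], m["cy"]+m["fy"]*c[1]/c[2]]
E
python3 - <<'E'
from h import *
np.set_printoptions(precision=4,suppress=True)
o=get_obs();print(o)
for c in ["side","top"]:
    m=eyes.camera_model(c);print(c,np.array(m["extrinsics"]),m["fx"],m["cx"],m["cy"])
    cv2.imwrite(f"pics/{c}0.png",eyes.snapshot(c))
    for n,z in dict(gauge=0,pan=.142,pointer_tip=.137,limit_marker=.126,lever_ball=.04,lever_hinge=.1,weight_tray=0,weight_1=.008,reference_block=0,vial_1=0,vial_2=0,loupe=0).items():
        for r in spotter.place_of(c,n)[:4]:
            if r["p"]>.2: print(c,n,round(r["p"],2),np.round(r["location"],1),atz(m,r["location"],z))
print(get_obs()["clock"])
E
```

```text
pics
{'clock': 0.0, 'joint_pos': array([-48.5239,  20.5906,   0.6327,  -0.0222, -70.136 , -16.5082]), 'qvel': array([-0.1083, -0.0543,  0.091 , -0.0305,  0.0201,  0.0816]), 'tau': array([ -0.0019, -58.2722,  29.3046,   6.9969,   0.0067,  -0.0002]), 'tool_pos': array([ 0.2847, -0.6115,  0.2256]), 'orientation': array([ 179.9041,   -0.0066, -155.0397]), 'force': array([-1.6277,  0.3747, -0.1258]), 'moment': array([-0.0673, -0.0476,  0.0675]), 'gripper_force': 0.0, 'opening': 0.08752992659425927}
side [[ 0.9969  0.0442 -0.0645  0.5581]
 [ 0.0777 -0.4668  0.881  -1.1745]
 [ 0.0088 -0.8833 -0.4688  0.6802]
 [ 0.      0.      0.      1.    ]] 488.4809682807744 320.7099950171004 241.8731522978458
side gauge 0.92 [336.2 300.3] [ 0.5253 -0.194   0.    ]
side gauge 0.32 [315.6 224.1] [0.4388 0.2229 0.    ]
side pan 0.59 [335.2 247.8] [ 0.5194 -0.1888  0.142 ]
side pointer_tip 0.73 [315.1 241.4] [ 0.4698 -0.1525  0.137 ]
side limit_marker 0.65 [348.7 353.7] [ 0.5603 -0.5309  0.126 ]
side limit_marker 0.63 [313.  246.9] [ 0.4655 -0.16    0.126 ]
side lever_ball 0.87 [284.4 301.3] [ 0.4102 -0.266
[... 1662 characters left out ...]
   ]
top weight_1 0.62 [209.7 264.2] [0.4442 0.168  0.008 ]
top weight_1 0.6 [177.7 278.6] [0.411  0.2455 0.008 ]
top weight_1 0.54 [191.9 259.7] [0.4564 0.2114 0.008 ]
top weight_1 0.22 [383.5 275.9] [ 0.4047 -0.2586  0.008 ]
top reference_block 0.94 [276.2 263.7] [0.442  0.0058 0.    ]
top reference_block 0.4 [381.  276.6] [ 0.4034 -0.2536  0.    ]
top reference_block 0.26 [357.8 232.6] [ 0.515  -0.1998  0.    ]
top vial_1 0.68 [440.4 244.4] [ 0.4803 -0.407   0.    ]
top vial_1 0.66 [446.  264.1] [ 0.4304 -0.4183  0.    ]
top vial_2 0.68 [440.4 244.4] [ 0.4803 -0.407   0.    ]
top vial_2 0.66 [446.  264.1] [ 0.4304 -0.4183  0.    ]
top loupe 0.66 [427.2 209.4] [ 0.5703 -0.3784  0.    ]
1.3
```

Run:
```python
from h import *
np.set_printoptions(precision=4,suppress=True)
t=cv2.imread("pics/top0.png"); s=cv2.imread("pics/side0.png")
a=cv2.resize(t[180:320,150:470],(800,350),interpolation=cv2.INTER_CUBIC)
b=cv2.resize(s[200:380,220:420],(800,720),interpolation=cv2.INTER_CUBIC)[:600]
cv2.imwrite("pics/t1.png",a);cv2.imwrite("pics/s1.png",b)
mt=eyes.camera_model("top");ms=eyes.camera_model("side")
P=dict(gauge=((336.2,300.3),(357.1,230.5)),pan=((335.2,247.8),(361.1,224.7)),tip=((315.1,241.4),(345.6,244.6)),mark=((313,246.9),(348.3,248.7)),mark2=((313,246.9),(341.6,244.6)),ball=((284.4,301.3),(380.9,276.3)),hinge=((331.2,283.1),(393.3,226.8)),
tray=((315.4,225.4),(192.3,265.8)),wA=((308.4,219),(177.7,278.6)),wB=((312.6,230),(209.7,264.2)),wC=((318.4,222.4),(191.9,259.7)))
for k,(x,y) in P.items(): print(k,*tri([ray(ms,x),ray(mt,y)]))
```

```text
gauge [ 0.5228 -0.1977  0.0021] [np.float64(0.002686082002094225), np.float64(0.0026860820020943674)]
pan [ 0.5167 -0.1913  0.1428] [np.float64(0.0028227722167464457), np.float64(0.0028227722167465576)]
tip [ 0.4706 -0.1564  0.1391] [np.float64(0.0004687047605153573), np.float64(0.00046870476051531285)]
mark [ 0.4644 -0.1628  0.1273] [np.float64(0.0013747256134725924), np.float64(0.0013747256134725697)]
mark2 [ 0.4689 -0.1495  0.121 ] [np.float64(0.004323943708223099), np.float64(0.004323943708223201)]
ball [ 0.4053 -0.2487  0.0274] [np.float64(0.0020074271431499797), np.float64(0.0020074271431500005)]
hinge [ 0.5149 -0.271   0.0981] [np.float64(0.0009859178450534768), np.float64(0.0009859178450534317)]
tray [0.4405 0.2119 0.001 ] [np.float64(0.0013579103836355068), np.float64(0.0013579103836355447)]
wA [0.4123 0.2464 0.0056] [np.float64(0.0011518184493480254), np.float64(0.0011518184493480045)]
wB [0.4393 0.1673 0.0072] [np.float64(0.005000219204670344), np.float64(0.0050002192046704206)]
wC [0.4524 0.2094 0.0135] [np.float64(0.0035956982941046096), np.float64(0.0035956982941046747)]
```

View pics/t1.png

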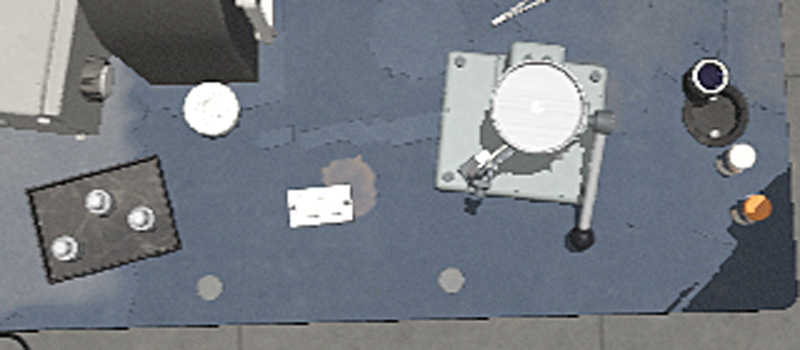

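View pics/s1.png

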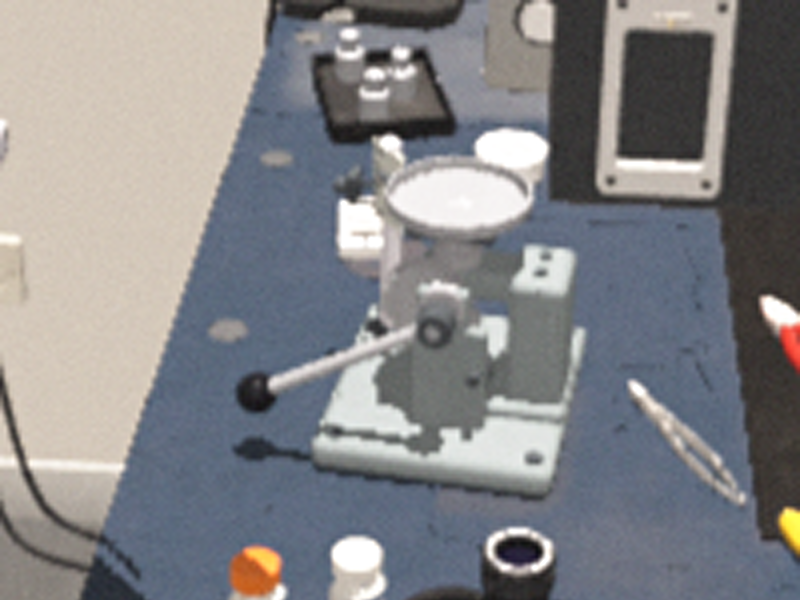

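The pictures show the three weights in the tray (knobs at about (189,259), (176,277), (206,265) in the top view). The lever is at rest with its ball at (381,276) top and (284,298) side, and the pan is at (366,223) top. I'll close the fingers along world x for the weights. First I move over the gauge.

```bash
python3 -m crank '[0,0,-0.187,0,0,-12,1, 0,0,-0.187,0,0,-12,1, 0,0,-0.187,0,0,-12,1, 0,0,-0.187,0,0,-12,1, 0,0,-0.187,0,0,-12,1]' && python3 -m crank '[0,0,-0.187,0,0,-12,1, 0,0,-0.013,0,0,0,1, 0,0,0,-58,-22,0,1, 0,0,0,-58,-22,0,1, 0,0,0,-58,-22,0,1]' && python3 -m crank '[0,0,0,-58,-22,0,1, 0,0,0,-58,-22,0,1, 0,0,0,-58,-22,0,1, 0,0,0,-30,-10,0,0.4, 0,0,0,0,0,0,0.4]'
python3 - <<'E'
from h import *
np.set_printoptions(precision=4,suppress=True)
m=eyes.camera_model("wrist");o=get_obs();print(o["tool_pos"],o["orientation"],o["opening"]);print(np.array(m["extrinsics"]),m["fx"])
cv2.imwrite("pics/w1.png",eyes.snapshot("wrist"))
for n,z in dict(pan=.142,pointer_tip=.137,limit_marker=.126,lever_ball=.04,lever_hinge=.1,gauge=0).items():
    for r in spotter.place_of("wrist",n)[:2]:
        if r["p"]>.2: print(n,round(r["p"],2),np.round(r["location"],1),atz(m,r["location"],z))
E
```

```text
clock: 1.92
tool_pos: [0.2849, -0.6119, 0.287]
orientation: [180.0, 0.0, -101.1]
force: [0.2, 0.0, 0.3]
opening: 0.0875
gripper_force: 0.0
clock: 2.55
tool_pos: [0.351, -0.4361, 0.2977]
orientation: [180.0, 0.0, -90.3]
force: [0.6, 1.0, 0.8]
opening: 0.0878
gripper_force: 0.0
clock: 3.18
tool_pos: [0.4273, -0.232, 0.2983]
orientation: [-180.0, 0.0, -90.0]
force: [-0.7, -0.5, 0.3]
opening: 0.0732
gripper_force: 0.0
[ 0.4273 -0.232   0.2983] [-179.9899    0.0225  -90.039 ] 0.07324115073314491
[[-1.      0.0006  0.001   0.428 ]
 [ 0.0009  0.9619  0.2732 -0.3049]
 [-0.0008  0.2732 -0.9619  0.4579]
 [ 0.      0.      0.      1.    ]] 355.3834788202194
pan 0.8 [224.  262.8] [ 0.519  -0.1983  0.142 ]
pointer_tip 0.31 [339.1 193.5] [ 0.4117 -0.2624  0.137 ]
limit_marker 0.58 [282. 294.] [ 0.4675 -0.1597  0.126 ]
lever_ball 0.98 [337.9 191.5] [ 0.4082 -0.2519  0.04  ]
lever_ball 0.43 [317.5  39.6] [ 0.4316 -0.4108  0.04  ]
lever_hinge 0.76 [238. 185.] [ 0.5109 -0.2661  0.1   ]
lever_hinge 0.23 [249.4 225.4] [ 0.5018 -0.2248  0.1   ]
gauge 0.74 [251.2 226.7] [ 0.5202 -0.2006  0.    ]
```

View pics/w1.png

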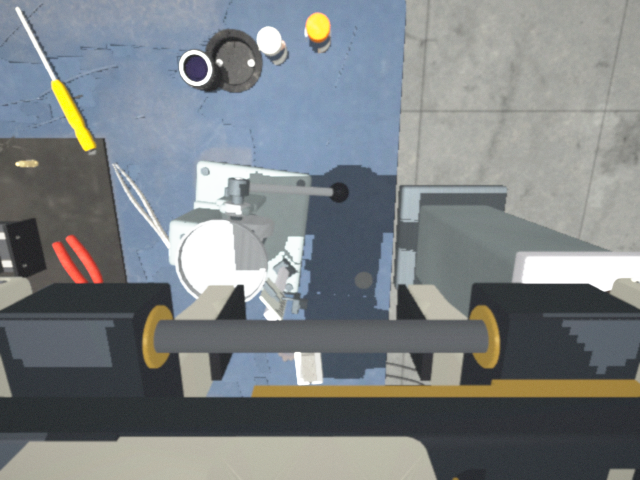

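The wrist view shows the ball at (340,192), the hinge at (238,187), and the pan centred near (224,262). The gauge yaw is about -7°. Next I go to the tray and look there.

```bash
python3 -m crank '[0,0,0,-56,0,0,0.4, 0,0,0,-56,0,0,0.4, 0,0,0,-56,0,0,0.4, 0,0,0,-56,0,0,0.4, 0,0,0,-56,0,0,0.4]' && python3 -m crank '[0,0,0,-56,0,10,0.4, 0,0,0,-56,0,10,0.4, 0,0,0,-56,0,10,0.4, 0,0,0,-46,0,20,0.4, 0,0,0,0,0,0,0.4]'
python3 -m crank '[0,0,0,0,0,0,0.4]'
cat >> h.py <<'E'
def fit(c,n,z,k=3,pm=.2):
    m=eyes.camera_model(c);eyes.snapshot(c)
    return [(round(r["p"],2),np.round(r["location"],1),np.round(atz(m,r["location"],z),4)) for r in spotter.place_of(c,n)[:k] if r["p"]>pm]
E
python3 - <<'E'
from h import *
m=eyes.camera_model("wrist");o=get_obs();print(o["tool_pos"],o["orientation"],o["opening"])
im=eyes.snapshot("wrist");cv2.imwrite("pics/w2.png",im)
for r in spotter.place_of("wrist","weight_1")[:4]: print(round(r["p"],2),np.round(r["location"],1),atz(m,r["location"],.008))
for r in spotter.outline_of("wrist","weight_1")[:4]: print(round(r["p"],2),r["rect"])
np.save("m2.npy",m,allow_pickle=True)
E
```

```text
clock: 4.15
tool_pos: [0.4267, 0.0473, 0.2988]
orientation: [-180.0, 0.0, -90.1]
force: [1.5, 0.2, 0.7]
opening: 0.0351
gripper_force: 0.0
clock: 4.78
tool_pos: [0.4265, 0.2616, 0.2464]
orientation: [179.9, -0.2, -89.9]
force: [-0.4, -2.1, 0.7]
opening: 0.035
gripper_force: 0.0
clock: 4.9
tool_pos: [0.4271, 0.2596, 0.2484]
orientation: [180.0, -0.0, -90.0]
force: [-0.5, -0.3, -0.1]
opening: 0.0354
gripper_force: 0.0
[0.42711454 0.25959205 0.24838799] [ 1.79977767e+02 -4.73106875e-02 -9.00289865e+01] 0.03536793122196399
0.91 [336.4 197.8] [0.41032343 0.24418543 0.008     ]
0.81 [296.3 170.5] [0.45494029 0.21397689 0.008     ]
0.66 [326.7, 187.5, 22.1, 26.7]
0.62 [300.1, 117.6, 25.5, 25.8]
0.6 [285.5, 160.1, 18.1, 19.6]
```

View pics/w2.png

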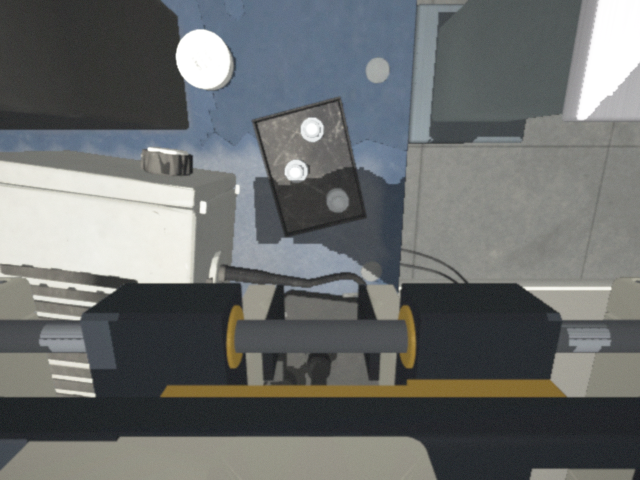

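The wrist view shows weights at (312,129), (296,171) and (337,200). The tall white cabinet (+x/+y side) and a black box stand nearby, so I'll check their extent before lowering the wide gripper body.

Run:
```python
from h import *
t=cv2.imread("pics/top0.png")[150:300,130:290]; s=cv2.imread("pics/side0.png")[120:270,270:430]
c=np.hstack([cv2.resize(x,(400,375),interpolation=cv2.INTER_CUBIC) for x in (t,s)])
cv2.imwrite("pics/c3.png",c)
m=eyes.camera_model("wrist")
for p in [(312,129),(296,171),(337,200)]: print(atz(m,p,.048))
```

```text
[0.43669528 0.17195626 0.048     ]
[0.4529679  0.21171894 0.048     ]
[0.41181145 0.24076183 0.048     ]
```

View pics/c3.png

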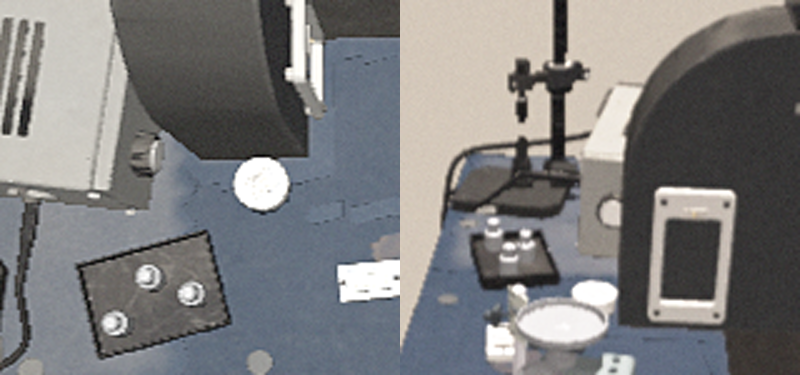

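Run:
```python
from h import *
np.set_printoptions(precision=4,suppress=True)
mt=eyes.camera_model("top");mw=np.load("m2.npy",allow_pickle=True).item()
img=cv2.imread("pics/w2.png");ti=cv2.imread("pics/top0.png")
def cen(im,p,r):
    g=cv2.cvtColor(im,cv2.COLOR_BGR2GRAY)[p[1]-r:p[1]+r+1,p[0]-r:p[0]+r+1].astype(float)
    w=np.clip(g-np.percentile(g,55),0,None);yy,xx=np.mgrid[-r:r+1,-r:r+1];return (p[0]+(w*xx).sum()/w.sum(),p[1]+(w*yy).sum()/w.sum())
for n,a,b in [("B",(312,129),(207,265)),("C",(296,171),(189,259)),("A",(337,200),(176,278))]:
    ca,cb=cen(img,a,11),cen(ti,b,5)
    print(n,np.round(ca,1),np.round(cb,1),atz(mw,ca,.044),atz(mt,cb,.044),*tri([ray(mw,ca),ray(mt,cb)]))
print(atz(mt,(190,232.8),0),atz(mt,(212,213),0))
```

```text
B [310.7 128.3] [205.5 266.5] [0.4377 0.1712 0.044 ] [0.4366 0.1702 0.044 ] [0.4373 0.1711 0.0399] [np.float64(0.0004960517367427176), np.float64(0.000496051736742706)]
C [294.1 171. ] [188.4 259.8] [0.4547 0.2121 0.044 ] [0.4534 0.2105 0.044 ] [0.4547 0.2126 0.0358] [np.float64(0.0006089751401925528), np.float64(0.0006089751401925847)]
A [337.6 200.3] [175.2 278.9] [0.4107 0.2416 0.044 ] [0.409  0.2411 0.044 ] [0.4098 0.2431 0.0362] [np.float64(0.0005744426760682313), np.float64(0.0005744426760683553)]
[0.5242 0.2185 0.    ] [0.5729 0.1642 0.    ]
```

```bash
python3 -m crank '[0,0,0,44,-5,0,0.4, 0,0,0,45,-5,0,0.4, 0,0,0.175,0,0,25,0.4, 0,0,0.175,0,0,25,0.4, 0,0,0.175,0,0,25,0.4]' && python3 -m crank '[0,0,0.175,0,0,25,0.4, 0,0,0.175,0,0,25,0.4, 0,0,0.172,0,0,25,0.4, 0,0,0,0,0,0,0.4, 0,0,0,0,0,0,0.4]'
```

```text
clock: 5.68
tool_pos: [0.4373, 0.1702, 0.1738]
orientation: [-180.0, 0.1, -120.5]
force: [-0.0, 0.3, -1.0]
opening: 0.0354
gripper_force: 0.0
clock: 6.3
tool_pos: [0.4376, 0.1711, 0.0998]
orientation: [180.0, 0.1, -149.8]
force: [-0.4, -0.2, 0.1]
opening: 0.0351
gripper_force: 0.0
```

```bash
python3 -m crank '[0,0,0,0,0,25,0.4, 0,0,0,0,0,25,0.4, 0,0,0,0,0,15,0.4, 0,0,0,0,0,0,0.4, 0,0,0,0,0,0,0]' && python3 -m crank '[0,0,0,0,0,0,0, 0,0,0,0,0,0,0, 0,0,0,0,0,0,0, 0,0,0,0,0,0,0]'
```

```text
clock: 6.92
tool_pos: [0.4377, 0.1717, 0.0348]
orientation: [180.0, 0.1, -149.9]
force: [0.9, 0.2, 0.6]
opening: 0.0293
gripper_force: 0.0
clock: 7.42
tool_pos: [0.4375, 0.1717, 0.0343]
orientation: [180.0, 0.1, -150.0]
force: [-1.6, 0.7, 7.9]
opening: 0.0142
gripper_force: 30.0
```

```bash
python3 -m crank '[0,0,0,0,0,-15,0, 0,0,0,0,0,-45,0, 0,0,0,0,0,-60,0, 0,0,0,0,0,-60,0, 0,0,0,0,0,-30,0]'
python3 - <<'E'
from h import *
np.set_printoptions(precision=4,suppress=True)
for c,f in [("top","top0"),("side","side0")]:
    m=eyes.camera_model(c); eyes.snapshot(c)
    for r in spotter.outline_of(c,"pan")[:2]:
        k=r["region"].astype(np.uint8);cs=max(cv2.findContours(k,0,1)[0],key=cv2.contourArea)
        e=cv2.fitEllipse(cv2.convexHull(cs)); print(c,round(r["p"],2),r["rect"],e,atz(m,e[0],.150),atz(m,e[0],.142))
        if c=="top":
            pts=np.array([atz(m,p[0],.150)[:2] for p in cs],np.float32);print(cv2.minEnclosingCircle(pts))
print(fit("wrist","weight_1",.2))
E
```

```text
clock: 8.05
tool_pos: [0.4375, 0.1715, 0.2471]
orientation: [180.0, 0.3, -150.0]
force: [0.1, 0.4, -2.2]
opening: 0.0138
gripper_force: 30.0
top 0.72 [342.3, 204.4, 43.9, 40.1] ((364.21734619140625, 223.6114044189453), (37.98301696777344, 42.38265609741211), 38.37464904785156) [ 0.5151 -0.1976  0.15  ] [ 0.5163 -0.1986  0.142 ]
((0.5132873058319092, -0.1969475895166397), 0.04822269827127457)
side 0.88 [314.6, 238.4, 37.4, 39.7] ((333.79425048828125, 249.3145751953125), (23.606271743774414, 38.35092544555664), 92.91814422607422) [ 0.5172 -0.2109  0.15  ] [ 0.5166 -0.1964  0.142 ]
[(0.76, array([320.5, 276.7]), array([0.4409, 0.1736, 0.2   ])), (0.64, array([346.3, 245.5]), array([0.4161, 0.177 , 0.2   ])), (0.59, array([388.1, 224.3]), array([0.3929, 0.1915, 0.2   ]))]
```

```bash
python3 -m crank '[0,0,0,30,-52,0,0, 0,0,0,30,-52,0,0, 0,0,0,30,-52,0,0, 0,0,0,30,-52,0,0, 0,0,0,30,-52,0,0]' && python3 -m crank '[0,0,0,30,-52,0,0, 0,0,0,-40,-23,0,0, 0,0,0,-40,-23,0,0, 0,0,0,0,0,20,0, 0,0,0,0,0,0,0]'
python3 - <<'E'
from h import *
np.set_printoptions(precision=4,suppress=True)
print(get_obs()["tool_pos"])
for n,z in [("pan",.142),("pointer_tip",.137),("limit_marker",.126)]:
    print(n,fit("wrist",n,z),fit("top",n,z,2),fit("side",n,z,2))
m=eyes.camera_model("wrist")
cv2.imwrite("pics/w4.png",eyes.snapshot("wrist"))
print(m["extrinsics"])
E
```

```text
clock: 8.98
tool_pos: [0.4361, -0.1309, 0.2424]
orientation: [180.0, -0.1, -150.0]
force: [1.2, 0.5, -0.4]
opening: 0.0139
gripper_force: 30.0
clock: 9.6
tool_pos: [0.5277, -0.1887, 0.2201]
orientation: [179.8, -0.3, -150.0]
force: [-0.2, 0.3, 0.2]
opening: 0.0138
gripper_force: 30.0
[ 0.5277 -0.1887  0.2201]
pan [(0.62, array([311.3, 237.9]), array([ 0.5214, -0.1994,  0.142 ]))] [(0.92, array([361.8, 224.4]), array([ 0.5146, -0.1932,  0.142 ]))] [(0.68, array([334.2, 248.8]), array([ 0.5174, -0.1938,  0.142 ]))]
pointer_tip [(0.92, array([403. , 197.2]), array([ 0.4686, -0.1579,  0.137 ]))] [(0.57, array([348.2, 246.1]), array([ 0.4679, -0.1621,  0.137 ])), (0.51, array([277. , 262.5]), array([ 0.4357, -0.0055,  0.137 ]))] [(0.89, array([309.7, 240.3]), array([ 0.4565, -0.1481,  0.137 ])), (0.72, array([306.2, 218.3]), array([ 0.4354, -0.0264,  0.137 ]))]
limit_marker [(0.58, array([400.7, 195.8]), array([ 0.4685, -0.157 ,  0.126 ]))] [(0.45, array([344. , 245.6]), array([ 0.4703, -0.1538,  0.126 ]))] [(0.41, array([311.9, 250.4]), array([ 0.4645, -0.1774,  0.126 ]))]
[[-0.5     0.8331  0.2364  0.4666]
 [ 0.866   0.481   0.1367 -0.2251]
 [ 0.0002  0.2731 -0.962   0.3832]
 [ 0.      0.      0.      1.    ]]
```

View pics/w4.png

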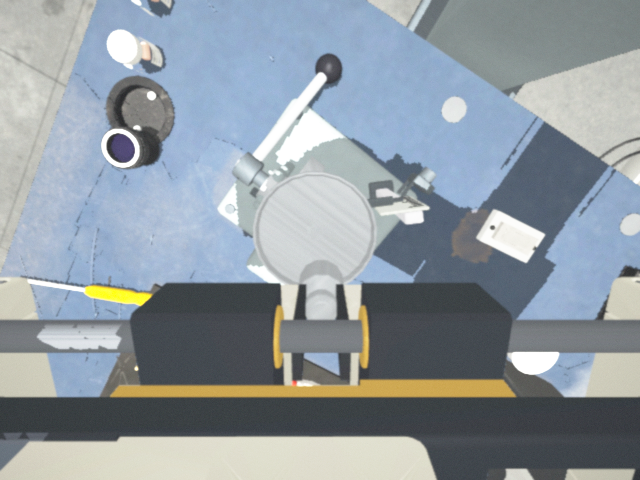

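The weight hangs upright at (320,295) and the pan circle is centred at (316,232) with a 60 px radius. I lower the weight onto the pan just behind its centre.

```bash
python3 -m crank '[0,0,0,-3,0,20,0, 0,0,0,0,0,18,0, 0,0,0,0,0,8,0, 0,0,0,0,0,6,0, 0,0,0,0,0,4,0]' && python3 -m crank '[0,0,0,0,0,0,0, 0,0,0,0,0,1,0.25, 0,0,0,0,0,0,0.25, 0,0,0,0,0,0,0.25, 0,0,0,0,0,0,0.25]' && python3 -m crank '[0,0,0,0,0,-10,0.25, 0,0,0,0,0,-15,0.25, 0,0,0,0,0,-30,0.4, 0,0,0,0,0,-40,0.4, 0,0,0,0,0,0,0.4]'
python3 - <<'E'
from h import *
np.set_printoptions(precision=4,suppress=True)
print(get_obs()["tool_pos"])
for n,z in [("weight_1",.135),("pointer_tip",.13),("limit_marker",.126)]:
    print(n,fit("wrist",n,z),fit("top",n,z,4),fit("side",n,z,4))
a=eyes.snapshot("wrist");b=eyes.snapshot("side")
np.savez("i5",a=a,b=b)
c=np.hstack([cv2.resize(a[130:310,230:440],(400,343),interpolation=2),cv2.resize(b[205:285,280:373],(400,343),interpolation=2)])
cv2.imwrite("pics/c5.png",c);print(eyes.camera_model("wrist")["extrinsics"])
E
```

```text
clock: 11.18
tool_pos: [0.5322, -0.1875, 0.1677]
orientation: [-180.0, 0.0, -150.0]
force: [0.4, -0.0, -0.8]
opening: 0.0139
gripper_force: 30.0
clock: 11.8
tool_pos: [0.5321, -0.1874, 0.1667]
orientation: [-180.0, 0.0, -150.0]
force: [0.8, -0.2, 0.7]
opening: 0.0217
gripper_force: 0.0
clock: 12.42
tool_pos: [0.534, -0.1879, 0.2665]
orientation: [-179.7, 0.3, -150.0]
force: [-0.6, -0.7, -0.0]
opening: 0.0343
gripper_force: 0.0
[ 0.534  -0.1879  0.2665]
weight_1 [(0.78, array([323.4, 227.3]), array([ 0.5288, -0.1888,  0.135 ]))] [] [(0.57, array([316.5, 222.4]), array([ 0.4639, -0.0443,  0.135 ])), (0.46, array([339.8, 250.6]), array([ 0.5302, -0.1885,  0.135 ])), (0.42, array([305.7, 218.9]), array([ 0.4341, -0.026 ,  0.135 ]))]
pointer_tip [(0.84, array([390.3, 186. ]), array([ 0.4683, -0.1584,  0.13  ])), (0.52, array([169. ,  65.4]), array([ 0.4759, -0.3494,  0.13  ]))] [(0.95, array([347.5, 246.5]), array([ 0.4677, -0.1611,  0.13  ]))] [(0.58, array([312.6, 244.4]), array([ 0.4641, -0.155 ,  0.13  ])), (0.22, array([335.9, 251.6]), array([ 0.5211, -0.1851,  0.13  ]))]
limit_marker [(0.61, array([386.8, 186. ]), array([ 0.4702, -0.16  ,  0.126 ]))] [(0.4, array([391.2, 229.8]), array([ 0.5033, -0.2607,  0.126 ])), (0.36, array([343.4, 245.4]), array([ 0.4708, -0.1525,  0.126 ]))] [(0.41, array([313.1, 252.1]), array([ 0.4681, -0.1852,  0.126 ]))]
[[-0.5     0.8331  0.2365  0.4692]
 [ 0.866   0.481   0.1367 -0.2236]
 [ 0.0002  0.2732 -0.962   0.4212]
 [ 0.      0.      0.      1.    ]]
```

View pics/c5.png

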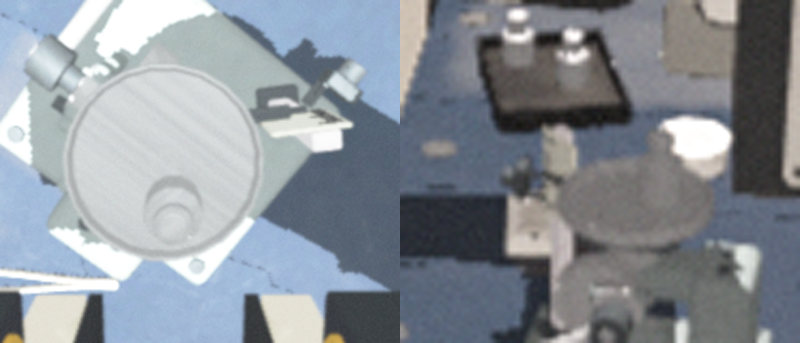

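The weight stands upright on the pan. To compare the pointer with the marker, I tilt the wrist camera to look from the front right.

```bash
python3 -m crank '[0,0,0,54,10,0,0.4, 0,0,0,54,10,0,0.4, 0,0,-0.175,0,0,10,0.4, 0,0,-0.175,0,0,10,0.4, 0,0,-0.175,0,0,10,0.4]' && python3 -m crank '[0,-0.175,0,0,0,0,0.4, 0,-0.175,0,0,0,0,0.4, 0,-0.175,0,0,0,0,0.4, 0,-0.175,0,0,0,0,0.4, 0,0,0,0,0,0,0.4]'
python3 - <<'E'
from h import *
o=get_obs();print(o["tool_pos"],o["orientation"])
m=eyes.camera_model("wrist");a=eyes.snapshot("wrist");np.savez("i6",a=a)
np.save("m6.npy",m,allow_pickle=True)
u=proj(m,(.468,-.158,.13));print(u,m["extrinsics"])
for n in ["pointer_tip","limit_marker"]:
    print(n,[(round(r["p"],2),np.round(r["location"],1)) for r in spotter.place_of("wrist",n)[:2]])
x,y=int(np.clip(u[0],60,580)),int(np.clip(u[1],45,435))
print(x,y);cv2.imwrite("pics/c6.png",cv2.resize(a[y-45:y+45,x-60:x+60],(800,600),interpolation=2))
E
```

```text
clock: 14.05
tool_pos: [0.4284, -0.2242, 0.2316]
orientation: [-180.0, 0.0, -119.6]
force: [-0.5, 0.1, 0.2]
opening: 0.0347
gripper_force: 0.0
clock: 14.68
tool_pos: [0.427, -0.227, 0.2295]
orientation: [179.7, 40.2, -120.5]
force: [0.8, 0.1, -0.2]
opening: 0.035
gripper_force: 0.0
[ 0.42701707 -0.22697773  0.22954825] [ 179.68042064   40.24791216 -120.51643017]
[np.float64(320.0496286527126), np.float64(230.78016035065136)] [[-0.86320707  0.28445265  0.41708541  0.348211  ]
 [ 0.50483407  0.47978111  0.71760202 -0.36317564]
 [ 0.0040141   0.82999806 -0.55775183  0.30428844]
 [ 0.          0.          0.          1.        ]]
pointer_tip [(0.96, array([319.8, 232.7]))]
limit_marker [(0.8, array([317.2, 225.2])), (0.68, array([190.1, 138.7]))]
320 230
```

View pics/c6.png

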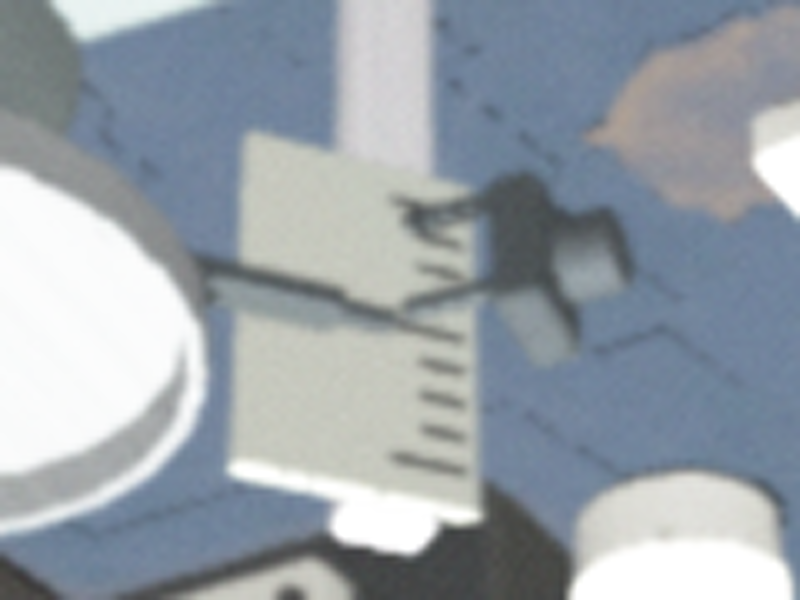

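The picture is upside down (world up = image down). The pointer tip at crop (400,315) is about 7 mm above the marker's middle (fingers at y≈205 and 305), so a second weight is needed. Next I fetch weight C.

```bash
python3 -m crank '[0,0.175,0,0,0,0,0.4, 0,0.175,0,0,0,0,0.4, 0,0.175,0,0,0,0,0.4, 0,0.175,0,0,0,0,0.4, 0,0,0.175,0,0,-5,0.4]' && python3 -m crank '[0,0,0.175,0,0,-5,0.4, 0,0,0.175,0,0,-5,0.4, 0,0,0,-33,51,0,0.4, 0,0,0,-33,51,0,0.4, 0,0,0,-33,51,0,0.4]' && python3 -m crank '[0,0,0,-33,51,0,0.4, 0,0,0,-33,51,0,0.4, 0,0,0,-33,51,0,0.4, 0,0,0,-33,51,0,0.4, 0,0,0,0,0,0,0.4]'
```

```text
clock: 15.45
tool_pos: [0.4305, -0.2198, 0.2378]
orientation: [-179.8, -0.1, -129.5]
force: [0.2, -0.9, -0.7]
opening: 0.0351
gripper_force: 0.0
clock: 16.08
tool_pos: [0.4379, -0.0388, 0.2481]
orientation: [-179.9, 0.2, -149.8]
force: [1.0, 0.2, 0.2]
opening: 0.0352
gripper_force: 0.0
clock: 16.7
tool_pos: [0.4493, 0.206, 0.2475]
orientation: [-180.0, 0.2, -149.5]
force: [-0.8, -0.9, -0.5]
opening: 0.0353
gripper_force: 0.0
```

```bash
python3 -m crank '[0,0,0,-7,2,40,0.4, 0,0,0,0,0,40,0.4, 0,0,0,0,0,40,0.4, 0,0,0,0,0,30,0.4, 0,0,0,0,0,0,0.4]'
python3 - <<'E'
from h import *
o=get_obs();print(o["tool_pos"],o["orientation"],o["force"])
E
```

```text
clock: 17.32
tool_pos: [0.4535, 0.2058, 0.0958]
orientation: [-179.9, -0.1, -149.8]
force: [0.5, 0.9, 1.1]
opening: 0.0349
gripper_force: 0.0
[0.45350469 0.20583631 0.095819  ] [-1.79939859e+02 -1.24998368e-01 -1.49840154e+02] [0.48181109 0.8702379  1.05054733]
```

```bash
for i in 1 2; do python3 -m crank '[0,0,0,0,0,0,0.4]'|head -2; done
python3 - <<'E'
from h import *
np.set_printoptions(precision=4,suppress=True)
print(fit("top","weight_1",.008,4),fit("side","weight_1",.008,4))
E
```

```text
clock: 17.45
tool_pos: [0.4555, 0.207, 0.0983]
clock: 17.58
tool_pos: [0.4557, 0.2068, 0.0984]
[(0.63, array([358.5, 216.9]), array([ 0.5536, -0.2021,  0.008 ])), (0.5, array([178.8, 282. ]), array([0.4027, 0.2428, 0.008 ])), (0.32, array([358.7, 231.9]), array([ 0.5157, -0.2012,  0.008 ]))] [(0.63, array([320.2, 223.3]), array([0.4542, 0.2136, 0.008 ])), (0.52, array([339. , 252.8]), array([0.522 , 0.0282, 0.008 ])), (0.4, array([308.5, 220.5]), array([0.4153, 0.2305, 0.008 ]))]
```

```bash
python3 -m crank '[0,0,0,-1,5,20,0.4, 0,0,0,0,0,25,0.4, 0,0,0,0,0,18,0.4, 0,0,0,0,0,0,0.4, 0,0,0,0,0,0,0]' && python3 -m crank '[0,0,0,0,0,0,0, 0,0,0,0,0,0,0, 0,0,0,0,0,0,0, 0,0,0,0,0,0,0]' &&  python3 -m crank '[0,0,0,0,0,-15,0, 0,0,0,0,0,-45,0, 0,0,0,0,0,-60,0, 0,0,0,0,0,-60,0, 0,0,0,0,0,-30,0]'
```

```text
clock: 18.4
tool_pos: [0.4538, 0.2109, 0.0343]
orientation: [180.0, 0.0, -150.0]
force: [0.3, 0.6, 0.8]
opening: 0.0294
gripper_force: 0.0
clock: 18.9
tool_pos: [0.4539, 0.2112, 0.0342]
orientation: [180.0, 0.1, -150.0]
force: [-0.7, 1.1, 6.1]
opening: 0.0138
gripper_force: 30.0
clock: 19.52
tool_pos: [0.4539, 0.2109, 0.2469]
orientation: [180.0, 0.2, -150.0]
force: [0.6, 1.0, -1.7]
opening: 0.0137
gripper_force: 30.0
```

```bash
python3 -m crank '[0,0,0,31.4,-50.4,0,0, 0,0,0,31.4,-50.4,0,0, 0,0,0,31.4,-50.4,0,0, 0,0,0,31.4,-50.4,0,0, 0,0,0,31.4,-50.4,0,0]' && python3 -m crank '[0,0,0,31.4,-50.4,0,0, 0,0,0,31.4,-50.4,0,0, 0,0,0,-28,-16,0,0, 0,0,0,-28,-16,10,0, 0,0,0,0,0,10,0]' && python3 -m crank '[0,0,0,0,0,0,0, 0,0,0,0,0,0,0]'
```

```text
clock: 20.15
tool_pos: [0.4426, -0.0879, 0.2435]
orientation: [180.0, 0.0, -150.0]
force: [2.4, -0.0, -0.5]
opening: 0.014
gripper_force: 30.0
clock: 20.78
tool_pos: [0.5048, -0.2048, 0.222]
orientation: [179.9, -0.1, -150.0]
force: [-1.5, 0.4, -1.5]
opening: 0.0141
gripper_force: 30.0
clock: 21.02
tool_pos: [0.5034, -0.2044, 0.2239]
orientation: [-180.0, -0.0, -150.0]
force: [-0.8, -0.7, -0.8]
opening: 0.0141
gripper_force: 30.0
```

```bash
python3 -m crank '[0,0,0,-1,0,20,0, 0,0,0,0,0,20,0, 0,0,0,0,0,12,0, 0,0,0,0,0,8,0, 0,0,0,0,0,6,0]' && python3 -m crank '[0,0,0,0,0,0,0, 0,0,0,0,0,0,0.25, 0,0,0,0,0,0,0.25, 0,0,0,0,0,0,0.25, 0,0,0,0,0,0,0.25]' && python3 -m crank '[0,0,0,0,0,-10,0.25, 0,0,0,0,0,-15,0.25, 0,0,0,0,0,-40,0.4, 0,0,0,0,0,-43,0.4, 0,0,0,37,10,0,0.4]' && python3 -m crank '[0,0,0,37,10,0,0.4, 0,0,-0.175,0,0,10,0.4, 0,0,-0.175,0,0,10,0.4, 0,0,-0.175,0,0,10,0.4, 0,-0.175,0,0,0,0,0.4]' && python3 -m crank '[0,-0.175,0,0,0,0,0.4, 0,-0.175,0,0,0,0,0.4, 0,-0.175,0,0,0,0,0.4, 0,0,0,0,0,0,0.4, 0,0,0,0,0,0,0.4]'
python3 - <<'E'
from h import *
o=get_obs();print(o["tool_pos"],o["orientation"])
m=eyes.camera_model("wrist");a=eyes.snapshot("wrist");np.savez("i7",a=a)
for n in ["pointer_tip","limit_marker","lever_ball","lever_hinge"]:
    for r in spotter.place_of("wrist",n)[:2]: print(n,round(r["p"],2),np.round(r["location"],1),atz(m,r["location"],dict(lever_ball=.04,lever_hinge=.1).get(n,.123)))
c=np.hstack([cv2.resize(a[100:480,120:480],(400,422)),np.pad(cv2.resize(a[200:275,285:355],(400,422),interpolation=2),((0,0),(0,0),(0,0)))])
cv2.imwrite("pics/c7.png",c)
E
```

```text
clock: 21.65
tool_pos: [0.5051, -0.204, 0.1578]
orientation: [-180.0, 0.0, -150.0]
force: [0.2, 1.3, -0.3]
opening: 0.0137
gripper_force: 30.0
clock: 22.28
tool_pos: [0.505, -0.204, 0.1577]
orientation: [-180.0, 0.0, -150.0]
force: [-0.3, -0.2, 0.1]
opening: 0.0218
gripper_force: 0.0
clock: 22.9
tool_pos: [0.4707, -0.2143, 0.27]
orientation: [-179.7, 0.3, -149.9]
force: [0.7, 0.6, 0.2]
opening: 0.0348
gripper_force: 0.0
clock: 23.52
tool_pos: [0.4314, -0.2211, 0.2356]
orientation: [180.0, 10.1, -119.4]
force: [-0.4, -0.8, -1.5]
opening: 0.0349
gripper_force: 0.0
clock: 24.15
tool_pos: [0.4307, -0.2245, 0.2361]
orientation: [-180.0, 40.0, -119.9]
force: [-0.5, -0.1, 0.1]
opening: 0.0354
gripper_force: 0.0
[ 0.43069546 -0.22451435  0.23608891] [-179.95884471   39.99408247 -119.92729392]
pointer_tip 0.61 [322.7 216.8] [ 0.46850502 -0.15657256  0.123     ]
limit_marker 0.65 [321.3 217.1] [ 0.46973119 -0.15681191  0.123     ]
lever_hinge 0.65 [191.6 127.4] [ 0.5133655  -0.26622849  0.1       ]
```

View pics/c7.png

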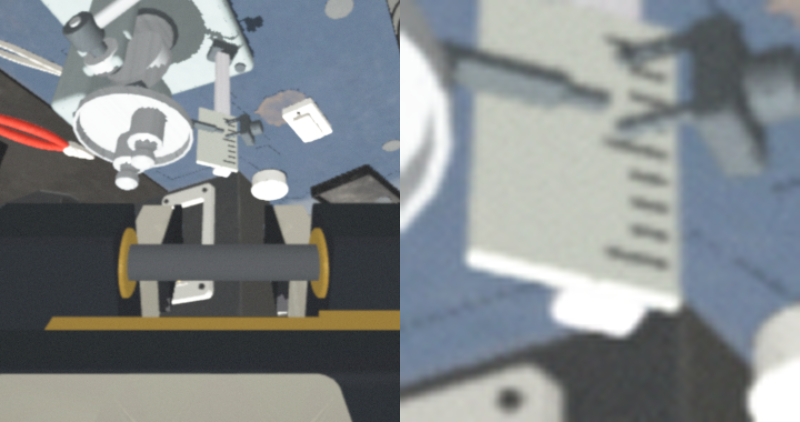

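The pointer tip (crop x 608, y 97) lies between the fingers (y 45 and 125), about 1.6 mm above the middle, and both weights stand upright in the pan. Next is the lever: untilt, turn to the gauge's yaw and hover over the ball.

```bash
python3 -m crank '[0,0.175,0,0,0,0,0.5, 0,0.175,0,0,0,0,0.5, 0,0.175,0,0,0,0,0.5, 0,0.175,0,0,0,0,0.5, 0,0,0,35,6,0,0.5]' && python3 -m crank '[0,0,0.175,0,0,14,0.5, 0,0,0.175,0,0,14,0.5, 0,0,0.175,0,0,14,0.5, 0,0,0.175,0,0,14,0.5, 0,0,0.175,0,0,14,0.5]' && python3 -m crank '[0,0,0.175,0,0,14,0.5, 0,0,0.11,0,0,14,0.5, 0,0,0,0,0,0,0.5, 0,0,0,0,0,0,0.5]'
python3 - <<'E'
from h import *
np.set_printoptions(precision=4,suppress=True)
o=get_obs();print(o["tool_pos"],o["orientation"])
m=eyes.camera_model("wrist");a=eyes.snapshot("wrist");cv2.imwrite("pics/w8.png",a)
for n in ["lever_ball","lever_hinge","pointer_tip"]:
    for r in spotter.place_of("wrist",n)[:2]: print(n,round(r["p"],2),np.round(r["location"],1),atz(m,r["location"],dict(lever_ball=.04,lever_hinge=.1).get(n,.123)))
for r in spotter.outline_of("wrist","lever_ball")[:2]: print(r["p"],r["rect"])
print(m["extrinsics"])
E
```

```text
clock: 25.02
tool_pos: [0.4122, -0.2449, 0.2362]
orientation: [-179.9, -0.2, -119.0]
force: [-1.3, -1.5, -0.9]
opening: 0.0434
gripper_force: 0.0
clock: 25.65
tool_pos: [0.4088, -0.2501, 0.1658]
orientation: [-180.0, 0.1, -170.2]
force: [0.5, 1.3, -0.8]
opening: 0.0441
gripper_force: 0.0
clock: 26.15
tool_pos: [0.4088, -0.2507, 0.1384]
orientation: [-180.0, 0.1, 173.8]
force: [-0.5, -0.5, 0.5]
opening: 0.0437
gripper_force: 0.0
[ 0.4088 -0.2507  0.1384] [-179.9794    0.0674  173.8483]
lever_ball 0.84 [320.3 244.3] [ 0.4085 -0.2503  0.04  ]
0.78 [302.9, 229.2, 87.7, 158.2]
0.21 [83.3, 264.8, 60.5, 38.0]
[[ 0.1073  0.9562  0.2725  0.3364]
 [ 0.9942 -0.1033 -0.0292 -0.2422]
 [ 0.0002  0.274  -0.9617  0.2979]
 [ 0.      0.      0.      1.    ]]
```

View pics/w8.png

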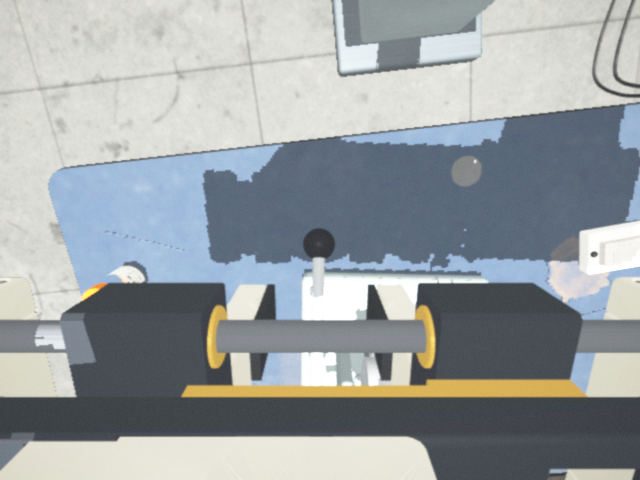

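The ball sits centred between the fingers at (319,243) and the rod runs straight along the tool x axis. I descend and grip it.

```bash
python3 -m crank '[0,0,0,0,0,35,0.5, 0,0,0,0,0,35,0.5, 0,0,0,0,0,30,0.5, 0,0,0,0,0,17,0.5, 0,0,0,0,0,0,0.5]' && python3 -m crank '[0,0,0,0,0,0,0, 0,0,0,0,0,0,0, 0,0,0,0,0,0,0, 0,0,0,0,0,0,0]'
```

```text
clock: 27.02
tool_pos: [0.4072, -0.251, 0.0196]
orientation: [180.0, -0.2, 173.6]
force: [-0.1, -0.7, 0.2]
opening: 0.0442
gripper_force: 0.0
clock: 27.52
tool_pos: [0.4086, -0.252, 0.0214]
orientation: [-179.9, 0.1, 173.7]
force: [-0.6, -8.4, -0.2]
opening: 0.022
gripper_force: 30.0
```

```bash
python3 -m crank '[0,0,0,0,-1,0,0, 0,0,0,6.95,0,-14.1,0, 0,0,0,5.04,0,-14.9,0, 0,0,0,3.06,0,-15.4,0, 0,0,0,0,0,0,0]' && python3 -m crank '[0,0,0,1.03,0,-15.7,0, 0,0,0,-1.03,0,-15.7,0, 0,0,0,-3.06,0,-15.4,0, 0,0,0,-5.04,0,-14.9,0, 0,0,0,0,0,0,0]'
```

```text
clock: 28.15
tool_pos: [0.393, -0.2503, 0.0666]
orientation: [180.0, 0.1, 173.6]
force: [1.1, -0.7, -1.2]
opening: 0.0218
gripper_force: 30.0
clock: 28.78
tool_pos: [0.3999, -0.2511, 0.1266]
orientation: [180.0, -0.1, 173.6]
force: [-3.2, -3.2, -1.7]
opening: 0.0225
gripper_force: 30.0
```

```bash
python3 -m crank '[0,0,0,-6.95,0,-14.1,0, 0,0,0,-8.7,0,-13.05,0, 0,0,0,-10.4,0,-11.8,0, 0,0,0,-11.8,0,-10.35,0, 0,0,0,0,0,0,0]' && python3 -m crank '[0,0,0,-13.05,0,-8.7,0, 0,0,0,-14.1,0,-6.95,0, 0,0,0,-14.9,0,-5.04,0, 0,0,0,-15.4,0,-3.06,0, 0,0,0,0,0,0,0]'
```

```text
clock: 29.4
tool_pos: [0.4379, -0.256, 0.1765]
orientation: [-179.9, -0.1, 173.6]
force: [-7.4, -3.3, 4.4]
opening: 0.0223
gripper_force: 30.0
clock: 30.02
tool_pos: [0.4966, -0.2636, 0.201]
orientation: [-179.8, 0.0, 173.7]
force: [-4.6, -6.9, 7.5]
opening: 0.0218
gripper_force: 30.0
```

```bash
python3 -m crank '[0,0,0,-15.7,0,-2,0, 0,0,0,0,-1,0,0, 0,0,0,0,0,0,0, 0,0,0,0,0,0,0]'
python3 - <<'E'
from h import *
np.set_printoptions(precision=4,suppress=True)
o=get_obs();print(o["tool_pos"],o["force"],o["gripper_force"])
mt=eyes.camera_model("top");ms=eyes.camera_model("side")
a=eyes.snapshot("side");b=eyes.snapshot("top")
for c,m in (("side",ms),("top",mt)):
    for n,z in [("lever_ball",.22),("lever_hinge",.1),("weight_1",.1475),("vial_1",0)]:
        for r in spotter.place_of(c,n)[:3]: print(c,n,round(r["p"],2),np.round(r["location"],1),atz(m,r["location"],z))
c=np.hstack([cv2.resize(a[180:300,270:390],(400,400),interpolation=2),cv2.resize(b[180:280,310:410],(400,400),interpolation=2)])
cv2.imwrite("pics/c9.png",c)
E
```

```text
clock: 30.52
tool_pos: [0.5113, -0.2655, 0.2023]
orientation: [-179.9, 0.0, 173.6]
force: [-3.0, -4.6, 2.8]
opening: 0.0215
gripper_force: 29.9
[ 0.5113 -0.2655  0.2023] [-3.0365 -4.5584  2.7807] 29.9395751953125
side lever_ball 0.77 [326.3 235.9] [ 0.5041 -0.2824  0.22  ]
side lever_ball 0.36 [310.9 238.8] [ 0.4738 -0.2982  0.22  ]
side lever_hinge 0.8 [329.  280.7] [ 0.5106 -0.2644  0.1   ]
side weight_1 0.69 [339.3 246.1] [ 0.5287 -0.1899  0.1475]
side weight_1 0.53 [325.6 249.3] [ 0.4985 -0.208   0.1475]
side weight_1 0.43 [316.2 223.6] [ 0.4659 -0.0771  0.1475]
side vial_1 0.75 [309.4 357.5] [ 0.4807 -0.4033  0.    ]
side vial_1 0.73 [285.5 363.4] [ 0.4343 -0.4251  0.    ]
side vial_1 0.42 [327.5 249.2] [0.4875 0.0607 0.    ]
top lever_hinge 0.9 [388.9 227. ] [ 0.5134 -0.2605  0.1   ]
top weight_1 0.36 [365.8 227.2] [ 0.5074 -0.2011  0.1475]
top vial_1 0.67 [438.6 245.7] [ 0.4771 -0.4022  0.    ]
top vial_1 0.5 [445.3 264.2] [ 0.4302 -0.4165  0.    ]
```

View pics/c9.png

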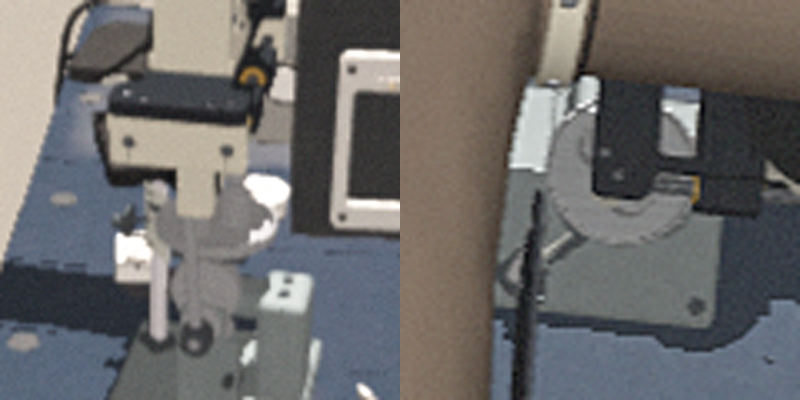

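Run:
```python
from h import *
np.set_printoptions(precision=4,suppress=True)
ms=eyes.camera_model("side")
print([((np.array(proj(ms,(.512,-.265,z)))-[270,180])*400/120).round(1) for z in (.1,.13,.16,.2,.22)])
print(fit("wrist","weight_1",.1475),fit("wrist","lever_ball",.22),get_obs()["tool_pos"])
```

```text
[array([198.8, 336.3]), array([199.5, 297.4]), array([200.4, 257.4]), array([201.5, 202.5]), array([202.1, 174.2])]
[(0.95, array([444.8, 277.5]), array([ 0.5297, -0.1865,  0.1475])), (0.95, array([420.6, 244.4]), array([ 0.5058, -0.2012,  0.1475]))] [(0.9, array([319.7, 296.1]), array([ 0.5017, -0.2641,  0.22  ]))] [ 0.5112 -0.2655  0.2023]
```

Run:
```python
from h import *
a=eyes.snapshot("side");w=eyes.snapshot("wrist")
m=eyes.camera_model("wrist");print("exp ball wrist px",proj(m,(.512,-.2655,.22)),proj(m,(.503,-.2655,.22)))
for r in spotter.outline_of("wrist","lever_ball")[:1]: print(r["p"],r["rect"])
g=cv2.cvtColor(a,cv2.COLOR_BGR2GRAY)
for y in range(236,284,4): print(y,g[y,316:342])
A=cv2.resize(a[225:295,300:360],(400,467),interpolation=2);B=cv2.resize(w[240:310,290:350],(400,467),interpolation=2)
cv2.imwrite("pics/c10.png",np.hstack([A,B]))
```

```text
exp ball wrist px [np.float64(319.2551905479813), np.float64(317.9060833911668)] [np.float64(316.9351955182332), np.float64(299.2192614608555)]
0.62 [292.5, 216.6, 91.8, 105.4]
236 [179 179 186 183 134  74  57 139 177 176 174 180 181 178 175 175 178 170
 125  62 121 127 114 122 122 127]
240 [158 162 165 156 133 124 126 173 179 179 178 180 181 180 181 176 181 175
 151 125 119 119 124 127 131 135]
244 [137 121 115 123 125 125 122 145 151 164 166 166 177 177 171 174 177 153
 125 114 116 119 128 128 133 135]
248 [140 122 121 119 121 122 121 119 115 124 133 129 122 128 130 127 122 114
 118 120 118 120 119 123 124 126]
252 [157 159 146 126 121 120 123 124 119 118 135 133 127 116 123 115 119 117
 117 119 116 114 120 115 119 121]
256 [177 173 168 164 163 105  67  74  85 121 132 132 129 126 134 133 130 131
 135 135 137 137 137 138 138 141]
260 [176 192 194 188 117  79  89 110 127 127 133 134 129 122 131 133 135 130
 135 135 127 128 121 118 111 114]
264 [174 188 188 184 105 105 131 137 134 124 129 131 128 128 134 138 133 131
 136 135 135 132 135 136 134 120]
268 [174 188 188 161  89  93 128 137 136 125 125 132 133 125 133 132 134 131
 130 130 134 132 135 137 134 129]
272 [174 190 185 158  82  42  53  96 113 115 122 131 134 127 124 126 127 123
 121 114 120 118 134 132 124 114]
276 [174 184 184 162 103  72  63  68 107 115 107 124 134 130  99  75 103 127
 137 131 118 114 116 109  63  45]
280 [167 186 186 155  89  64  90  95  70  62  59  62  60  65  64  57  51  62
 117 124 116 119 126 110 100 103]
```

View pics/c10.png

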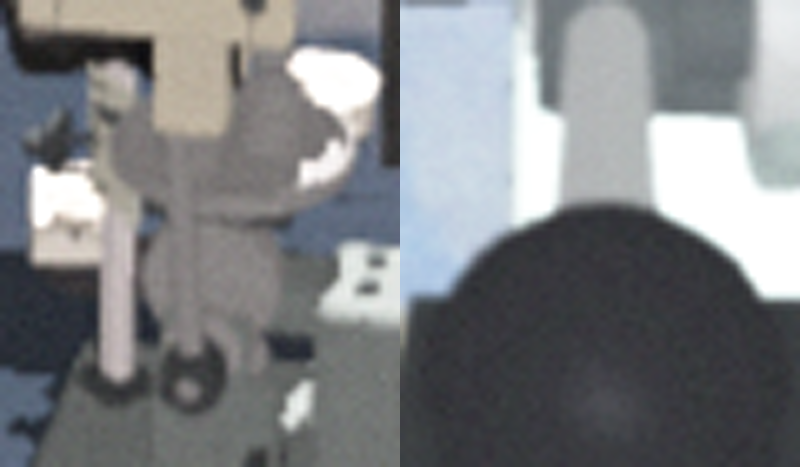

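The ball shows in the wrist view at (320,295.5), which puts it at about x = 0.502. The rod leans about 4° short of upright, because the ball slid a little in the pads during the swing. I nudge forward and re-measure.

```bash
python3 -m crank '[0,0,0,-4,0,0,0, 0,0,0,-4,0,0,0, 0,0,0,0,0,0,0, 0,0,0,0,0,0,0]'
cat > mb.py <<'E'
from h import *
np.set_printoptions(precision=4,suppress=True)
m=eyes.camera_model("wrist");w=eyes.snapshot("wrist");o=get_obs()
g=cv2.cvtColor(w,cv2.COLOR_BGR2GRAY)
# upper edge of the dark ball, per column, above the dark finger bar
P=[]
for x in range(300,342):
    if abs(x-320)<8: continue
    col=g[262:300,x].astype(int); k=np.where(col<90)[0]
    if len(k) and k[0]>0: P.append((x,262+k[0]))
P=np.array(P,float)
from scipy.optimize import least_squares
s=least_squares(lambda q:np.hypot(P[:,0]-q[0],P[:,1]-q[1])-q[2],[320,296,25],loss="soft_l1").x
print(o["tool_pos"],o["force"],o["opening"],"circle",s,"ball",atz(m,s[:2],.22),"exp",proj(m,(.512,-.2655,.22)))
print(fit("wrist","lever_ball",.22),fit("side","lever_ball",.22,1))
E
python3 mb.py
```

```text
clock: 31.88
tool_pos: [0.5193, -0.2665, 0.2024]
orientation: [-179.9, 0.0, 173.6]
force: [-1.9, -6.0, 3.7]
opening: 0.0206
gripper_force: 29.5
[ 0.5193 -0.2666  0.2024] [-2.5949 -5.4101  4.7375] 0.020458549821275315 circle [319.9766 297.1311  27.7179] ball [ 0.5103 -0.2651  0.22  ] exp [np.float64(319.55942837772795), np.float64(300.8735550921617)]
[(0.82, array([318.5, 292.3]), array([ 0.5079, -0.2655,  0.22  ]))] []
```

```bash
python3 -m crank '[0,0,0,0,0,0,0, 0,0,0,0,0,0,0, 0,0,0,0,0,0,0, 0,0,0,0,0,0,0, 0,0,0,0,0,0,0]'; python3 -m crank '[0,0,0,0,0,0,0, 0,0,0,0,0,0,0, 0,0,0,0,0,0,0, 0,0,0,0,0,0,0, 0,0,0,0,0,0,0]' | tail -2;python3 mb.py
```

```text
clock: 32.75
tool_pos: [0.5191, -0.2665, 0.2024]
orientation: [-179.9, 0.0, 173.6]
force: [-2.1, -4.5, 4.7]
opening: 0.0208
gripper_force: 29.5
opening: 0.0204
gripper_force: 29.5
[ 0.5191 -0.2665  0.2024] [-2.473  -5.2436  4.6971] 0.020418766179008545 circle [319.9766 297.1311  27.7179] ball [ 0.5101 -0.2651  0.22  ] exp [np.float64(319.5593989041346), np.float64(301.2474299856342)]
[(0.84, array([321. , 294.7]), array([ 0.509 , -0.2645,  0.22  ]))] [(0.96, array([327.4, 234.9]), array([ 0.5061, -0.2776,  0.22  ]))]
```

Run:
```python
from h import *
print(fit("wrist","weight_1",.1475),get_obs()["opening"])
print(ctrl.close_job())
```

```text
[(0.96, array([421., 230.]), array([ 0.5044, -0.2017,  0.1475])), (0.93, array([444.7, 265.9]), array([ 0.5297, -0.1875,  0.1475]))] 0.02054098427289584
the job is handed in; nothing more can be done
None
```

The job is handed in: two weights stand on the pan, with the pointer between the marker's fingers (about 1.6 mm above their middle) before the lift. The third weight was left in the tray, and the lever is held at the top, measured about 1° short of upright, with the ball gripped roughly 9 mm off the pads' centre but steady over 1.25 s.

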